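Draw the card board out of the stock rack to its red line and hold it

ROBOT

A 6-joint arm with a two-finger parallel gripper is mounted at the origin on the work surface. World frame = base frame: x ahead of the robot, y to its left, z up, the work surface at z = 0. Lengths are in m, angles in rad, forces in N, time in s.
With the tool pointing down it reaches from about 0.3 to 0.775 m from the base axis. Payload 14.6 kg.
Tool frame: the origin (TCP) lies at the centre of the arm's flange, where the gripper is bolted on; the fingertips stand 199 mm ahead of it and the grasp point (between the pads) lies ctrl.tcp_to_grasp ahead of it (ctrl.tcp_to_grasp is the distance from the TCP to the grasp point, in m); z points along the fingers, y is the line along which they close (so a half turn about z gives the same grasp; the last joint's range is limited). The gripper opens to 94 mm and grips with 3 to 60 N. Pads are 16 mm wide; open, the fingers measure 119 mm over their backs; the gripper's body (75 mm by 177 mm) begins 78 mm behind the grasp point.
Start: joints at [1.038, 0.3, 1.521, -0, 1.321, -0.067], TCP at [0.247, 0.491, 0.405] pointing down, gripper open.
Joint ranges: [-3.03, 3.03], [-0.79, 2.21], [0.23, 2.52], [-1.04, 4.18], [0, 3.07], [-2.55, 2.55]. Speed limits (rad/s): [2.22, 2.22, 2.57, 3.14, 3.14, 3.14].

INTERFACE

Orientations are given as [roll, pitch, yaw] about the fixed x, y, z axes, in that order (R = Rz(yaw) Ry(pitch) Rx(roll)).
In Python, from station import ctrl gives the robot as it stands. The module is installed in compiled form; this text tells all that it offers.
- The arm moves only by the shell command python3 -m jog 'ROWS' [OPENING] [FORCE]. ROWS is JSON, a list of rows, each a list of 6 numbers: the shift along the tool's x, y, z in cm, then the turn, a rotation vector about the tool's x, y, z in rad. In form: [[tx, ty, tz, ax, ay, az], ...]. A call has 1 to 8 rows; each row is the pose to reach, as a shift and turn from the pose commanded when the call began, along the tool's axes at that moment; what a row does not reach only later rows make up. A row lasts 1/10 s, in which the tool goes at most 50 mm and 8.59 degrees, less where a joint would pass 70% of its speed; a pose out of reach is approached as far as the arm can. A call with a gripper value outside its range is refused whole. OPENING is the opening in per cent of the stroke, from 0 (shut) to 100 (fully open), set as the call begins (- or left out, the last holds). The fingers move at their own pace and stop on an object; FORCE is the grip in N (left out, the last holds). Time passes only in rows, so rows that repeat a pose let the fingers close. It gives the time, the measured TCP pose, the force, the opening and the grip force at its end, in the units of the state.
- ctrl.get_obs(): the state, without advancing time (a new reading comes with each control period).
- ctrl.camera(name): name is "scene" or "top" or "wrist"; returns a dict with "img" (400x640x3 uint8, blue, green, red), "intrinsics" (3x3 intrinsics, pixels), "k1" (the pictures are not rectified: a ray, as slopes to the right and down, at radius r is drawn at 1 + k1 r^2 times it, then the intrinsics apply), "R" (3x3) and "t" (3): a world point X has camera coordinates R X + t. Camera axes: x right, y down, z forward; pixel columns grow to the right and rows downward; lengths in m; the calibration is good to about 2 mm. A picture is of the moment at which its call begins. There is no depth.
- ctrl.hand_in(): hands the job in; it is judged then, once.
The state is a dict: "time_s": time; "qpos": joint angles; "joint_vel": joint speeds; "tau": joint torques, N m; "ee_pos": TCP position; "eef_rot": TCP orientation; "force": force on the tool from outside, world axes, zero at the start; "moment": the same for the moment, N m; "grip_width": finger opening in m; "grip_force": force on a finger pad.
Only numpy, scipy, OpenCV 4.12 (cv2) and the standard library are available. Lean on these libraries where they do the work, as an engineer would, in place of code of your own. Each camera call takes 0.05 s, during which the arm holds its last target. There are 200 camera calls.

TASK

Take hold of the rack board that carries the pink cards by its green front batten and slide it straight out on its runners until its red line is level with the front edge of the rack. It will tip by then, so finish while still holding it there, level and still, with the pack where it lies on the board; leave the yellow cards' board and everything else on the bench alone.

Things in the scene. Friction and masses are not known exactly. Their poses are not given: they have to be found in the camera images.
- rack: Wooden open-topped rack fixed to the bench, 310 mm deep (x), 295 wide (y), 148 high. Origin: centre of its underside; its -x points out of the front, the way boards are drawn. Two bays, centres at y = +71 and -71 mm. Top runners: upper face 130 mm above the bench, open from above. 11 mm panels guide each board, 2.5 mm play a side, rising 8 mm above it. Boards on the two lower levels stay in.
- rack_front (a point): Point on the rack's front edge (the plane x = 0 of this point, 155 mm before the rack's origin), in the middle of the rack's width, at the height of the top runners' upper face; axes as the rack's. The runners end at this edge too.
- pink_board: Loose plywood board on the top runners of either bay, the one with the pink pack: 300 mm long (x), 126 wide (y), 10 thick, 0.36 kg. Origin: centre of its underside; -x points out of the rack. Its front starts 30 to 65 mm out of the rack. With the line at the rack's edge it overhangs 180 mm, its weight lies about 60 mm outside the edge, and it tips forward if let go.
- pink_board_line (a point): Middle of the red line, 8 mm wide, painted straight across the pink pack's board and down its side edges: 30 mm behind the board's origin (180 mm behind its front face, 171 mm behind the middle of the batten), on its upper face, 10 mm above the underside.
- pink_board_batten (a point): Middle of the top of the green wooden batten standing at the board's front end: 18 mm thick (x), 126 wide, top 45 mm above the board's underside and 35 above its upper face; middle of thickness 141 mm before the board's origin. Pinch it through its thickness from above: free air before it, about 54 mm between it and the pack. Its brass label holder is flat.
- pink_pack: Banded pack of pink and cream cards with a white paper band, 85 mm (x, along the board) by 95 mm by 42 mm high, 0.2 to 0.42 kg, lying loose on its board with its centre about 35 mm before the board's origin. Origin: centre of its underside.
- yellow_board: The same kind of board with the same green batten and red line, in the other bay, carrying the yellow pack; stays where it is. Origin and axes as the pink board.
- yellow_pack: Banded pack of yellow and cream cards, the same size, on the other board; stays.
- tape_roll: Roll of paper tape lying flat, 88 mm across, 22 mm high, on the bench in front of the rack, perhaps under the board's path; bystander. Origin: centre of its underside, as for the rest.
- booklets: Stack of white folded booklets 150 x 210 mm, 60 mm high; bystander.
- glue_bottle: White glue bottle with an orange cap, 60 mm across, 150 mm high; bystander.
- ink_tin: Plain steel ink tin, 84 mm across, 55 mm high; bystander.
- bone_folder: Ivory-coloured bone folder, 150 x 22 x 5 mm, lying flat; bystander.
- ledger: Grey clothbound ledger with a red spine, 140 x 200 x 26 mm; bystander.
Things that resemble listed ones, but are neither listed nor needed, are in the scene too. What is shaped like the pink_pack but purple is not meant.

How it is judged:
On the way:
1. the pink board is drawn out by its held batten, level and on its runners, with its line within 60 mm of the rack's front edge (x of pink_board_line in the frame of rack_front below 0.06 m and angle between pink_board's own z axis and vertical below 0.06 rad and contact force between the fingers and pink_board above 1 N and contact force between pink_board and rack above 0.2 N), for 0.1 s.
At the end, for the whole second after the job is handed in: Held by the fingers (over 1 N), the red line stays within 6 mm of the rack's front edge; board level within 0.05 rad, square within 0.07, still, tail on its runners; pink pack flat, within about 15 mm of its place; yellow board moved under 12 mm, its pack under 15 mm, bystanders under 20 mm (x of pink_board_line in the frame of rack_front between -0.006 and 0.006 m and angle between pink_board's own z axis and vertical below 0.05 rad and z of pink_board in the frame of rack_front between -0.006 and 0.01 m and angle between the x axis of pink_board and the x axis of rack, either way round below 0.07 rad and contact force between the fingers and pink_board above 1 N and contact force between pink_board and rack above 0.2 N and linear speed of pink_board below 0.01 m/s and angular speed of pink_board below 0.1 rad/s and z of pink_pack in the frame of pink_board between 0.005 and 0.015 m and x of pink_pack in the frame of pink_board between -0.055 and -0.015 m and y of pink_pack in the frame of pink_board between -0.024 and 0.024 m and distance of yellow_board from where it was at the start of the episode below 0.012 m and distance of yellow_pack from where it was at the start of the episode below 0.015 m and distance of each of tape_roll, booklets, glue_bottle, ink_tin, bone_folder, ledger from where it was at the start of the episode below 0.02 m); the arm keeps its last pose, push and grip.
It fails at once if the pink board tips (more than 0.15 rad from level) (angle between pink_board's own z axis and vertical above 0.15 rad).
It fails at once if the pink board is lifted off its runners (its middle more than 20 mm up) instead of slid (z of pink_board in the frame of rack_front above 0.02 m).
It fails at once if the yellow board or its pack is disturbed (distance of yellow_board from where it was at the start of the episode above 0.012 m or distance of yellow_pack from where it was at the start of the episode above 0.015 m).
It fails at once if a bystander on the bench is moved more than 20 mm (distance of any of tape_roll, booklets, glue_bottle, ink_tin, bone_folder, ledger from where it was at the start of the episode above 0.02 m).
It also fails if it takes over 38 s, if anything falls off the work surface, if the arm or the gripper's body presses on something with over 40 N, if the wrist force passes 120 N, or if a joint passes its speed limit or range.

## Working session

There is one attempt and no reset: what is moved stays moved. The work goes in short steps, Python scripts to look and compute and a shell command to move; the robot and the scene stay as the last step left them, time stands still between calls to the robot, and variables do not carry over. Pictures are saved under pics/ and viewed, at most 10 in all, crops included, and the job is handed in when it is done.

```bash
mkdir -p pics; cat > h.py <<'E'
import numpy as np, cv2
from station import ctrl
def cam(n):
    c=ctrl.camera(n); np.savez('%s.npz'%n,**{k:np.array(v) for k,v in c.items()}); return c
def load(n): return dict(np.load('%s.npz'%n))
def ray(c,uv):
    d=np.array([float(c['k1']),0,0,0,0]); K=np.array(c['intrinsics'],float)
    p=cv2.undistortPoints(np.array(uv,float).reshape(-1,1,2),K,d).reshape(-1,2)
    R=np.array(c['R']);t=np.array(c['t'])
    return -R.T@t,(R.T@np.c_[p,np.ones(len(p))].T).T
def plane(c,uv,z):
    o,d=ray(c,uv); return o+d*((z-o[2])/d[:,2])[:,None]
def proj(c,X):
    d=np.array([float(c['k1']),0,0,0,0])
    return cv2.projectPoints(np.array(X,float).reshape(-1,1,3),cv2.Rodrigues(np.array(c['R']))[0],np.array(c['t'],float),np.array(c['intrinsics'],float),d)[0].reshape(-1,2)
E
python3 - <<'E'
from h import *
print(ctrl.tcp_to_grasp,ctrl.get_obs())
for n in('top','scene','wrist'):
    c=cam(n); cv2.imwrite('pics/%s0.png'%n,c['img'])
    print(n,c['k1'],c['intrinsics'],-np.array(c['R']).T@c['t'])
E
```

```text
0.1804 {'time_s': 0.0, 'qpos': array([ 1.03840226e+00,  3.00463841e-01,  1.52159160e+00, -2.13143623e-05,
        1.32068799e+00, -6.66123460e-02]), 'joint_vel': array([-2.29217263e-03,  2.84724195e-05,  2.17886218e-05,  7.36938823e-04,
       -1.76729526e-04,  5.88948906e-04]), 'tau': array([-7.13307218e-04, -5.31808805e+01, -3.52730477e+01,  7.07691209e-02,
        2.44741532e-02, -1.02464121e-04]), 'ee_pos': array([0.24700866, 0.49137314, 0.40408573]), 'eef_rot': array([-3.14044306e+00, -5.59995800e-05,  2.67581619e+00]), 'force': array([ 0.66648584, -0.11596529,  0.30942387]), 'moment': array([-0.0266295 ,  0.02192088, -0.0471861 ]), 'grip_force': 0.0, 'grip_width': 0.0937219381845568}
top -0.1258638936415691 [[494.55968586   0.         322.31989391]
 [  0.         494.55968586 200.89227222]
 [  0.           0.           1.        ]] [ 0.34525276 -0.05297037  1.35042628]
scene -0.024146135118995132 [[483.35863689   0.         320.48319508]
 [  0.         483.35863689 203.74569756]
 [  0.           0.           1.        ]] [ 1.07922899 -0.77275729  1.32893706]
wrist 0.019946042754748716 [[342.52679968   0.         318.79260669]
 [  0.         342.52679968 194.38887199]
 [  0.           0.           1.        ]] [0.17229467 0.52736307 0.38500392]
```

View pics/top0.png

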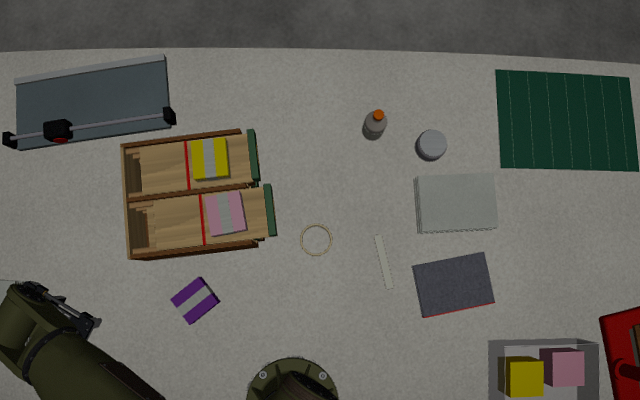

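View pics/scene0.png

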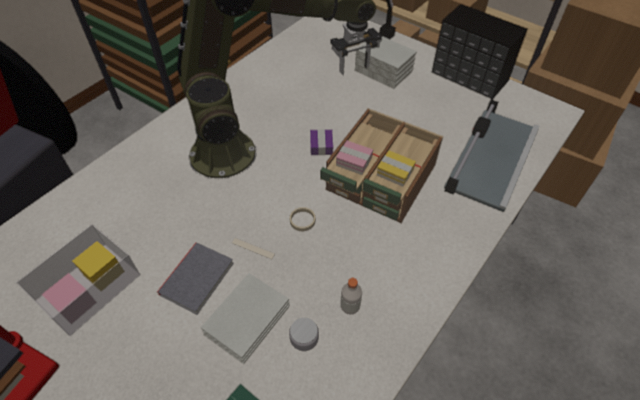

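```bash
python3 - <<'E'
from h import *
c=load('top'); im=c['img']
cv2.imwrite('pics/crop1.png',cv2.resize(im[120:270,110:290],None,fx=4.4,fy=3.9,interpolation=cv2.INTER_CUBIC) if 0 else cv2.resize(im[120:268,110:300],None,fx=4,fy=4,interpolation=cv2.INTER_CUBIC))
h=cv2.cvtColor(im,cv2.COLOR_BGR2HSV)
def blobs(lo,hi,z,name,amin=15):
    m=cv2.inRange(h,lo,hi); n,l,s,ce=cv2.connectedComponentsWithStats(m)
    for i in range(1,n):
        if s[i,4]>=amin and 110<ce[i][0]<300 and 110<ce[i][1]<280:
            ys,xs=np.nonzero(l==i); r=cv2.minAreaRect(np.c_[xs,ys].astype(np.float32)); b=cv2.boxPoints(r)
            print(name,ce[i].round(1),s[i,4],plane(c,[ce[i]],z)[0].round(4)); print(plane(c,b,z)[:,:2].round(4).tolist())
blobs((65,80,30),(95,255,200),.175,'green')
m=blobs((0,170,90),(6,255,255),.140,'red'); blobs((174,170,90),(180,255,255),.140,'red2')
blobs((155,40,80),(173,130,255),.182,'pink')
E
```

```text
green [252.7 154. ] 257 [0.633  0.1008 0.175 ]
[[0.6954, 0.1177], [0.6973, 0.1017], [0.5738, 0.0847], [0.5719, 0.1004]]
green [268.9 209. ] 254 [0.4983 0.0573 0.175 ]
[[0.558, 0.0729], [0.5601, 0.0563], [0.4375, 0.0395], [0.4354, 0.0559]]
red [186.8 165.6] 144 [0.6098 0.271  0.14  ]
[[0.6734, 0.2846], [0.6742, 0.2767], [0.5504, 0.2587], [0.5496, 0.2665]]
red [201.7 219.4] 152 [0.4746 0.2264 0.14  ]
[[0.5377, 0.239], [0.5385, 0.2313], [0.4142, 0.2143], [0.4133, 0.2218]]
pink [236.3 211.2] 498 [0.491  0.1344 0.182 ]
[[0.535, 0.1594], [0.5409, 0.1291], [0.4478, 0.1095], [0.442, 0.1394]]
pink [213.4 215.6] 456 [0.4796 0.1889 0.182 ]
[[0.524, 0.2125], [0.529, 0.1852], [0.4362, 0.1658], [0.4312, 0.1928]]
```

View pics/crop1.png

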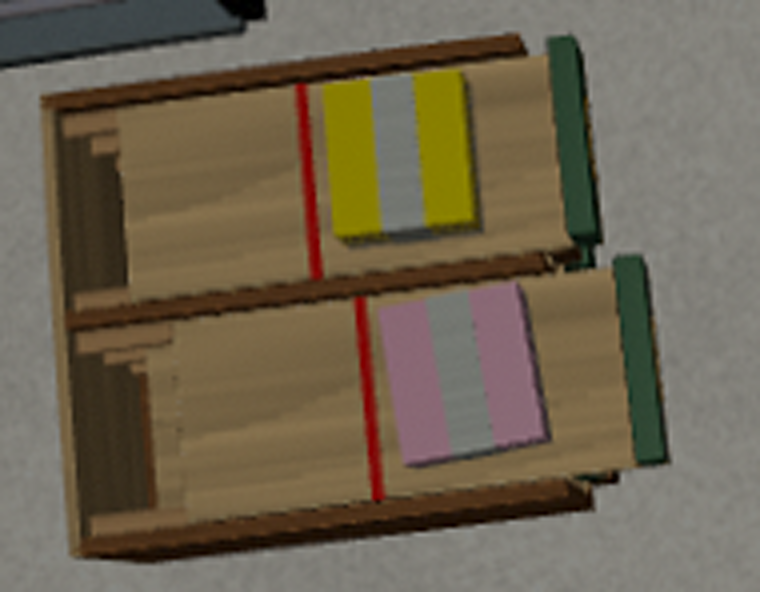

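The rack opens toward −y in the world frame. The pink board is in the near bay, with its batten at about px (269,209), its red line at (202,219) and its pack at (225,213). The tape roll at (316,240) lies flat and well below the board's path. I'll work out the approach next.

```bash
cat >> h.py <<'E'
from scipy.spatial.transform import Rotation as Ro
def go(p,yaw,tilt0=True):
    o=ctrl.get_obs(); R=Ro.from_euler('xyz',o['eef_rot'])
    T=Ro.from_euler('xyz',[np.pi,0,yaw])
    print('shift cm',(R.inv().apply(np.array(p)-o['ee_pos'])*100).round(2),'turn',(R.inv()*T).as_rotvec().round(4),'pos',o['ee_pos'].round(4))
E
python3 - <<'E'
from h import *
y=np.pi+.1364
go([.498,.057,.44],y)
E
```

```text
shift cm [-41.93 -27.54  -3.56] turn [-8.000e-04 -3.000e-04 -6.022e-01] pos [0.247  0.4914 0.4042]
```

```bash
python3 -m jog '[[-4,-2.6,-3,0,0,-0.06],[-8,-5.2,-3.56,0,0,-0.12],[-12,-7.8,-3.56,0,0,-0.18],[-16,-10.4,-3.56,0,0,-0.24],[-20,-13,-3.56,0,0,-0.3],[-24,-15.6,-3.56,0,0,-0.36],[-28,-18.2,-3.56,0,0,-0.42],[-32,-20.8,-3.56,0,0,-0.48]]' 45 30; python3 - <<'E'
from h import *
go([.498,.057,.44],np.pi+.1364)
E
```

```text
time_s: 0.95
ee_pos: [0.44, 0.1599, 0.4403]
eef_rot: [3.142, 0.0, -3.125]
force: [0.3, 0.7, 0.3]
grip_width: 0.0424
grip_force: 0.0
shift cm [ -5.62 -10.39   0.03] turn [ 0.      0.0002 -0.1197] pos [0.44   0.1599 0.4403]
```

```bash
python3 -m jog '[[-1.9,-3.5,0,0,0,-0.04],[-3.8,-7,0,0,0,-0.08],[-5.6,-10.4,0,0,0,-0.12],[-5.6,-10.4,0,0,0,-0.12],[-5.6,-10.4,0,0,0,-0.12]]'; python3 - <<'E'
from h import *
go([.498,.057,.345],np.pi+.1364)
c=cam('wrist'); cv2.imwrite('pics/w1.png',c['img'])
E
```

```text
time_s: 1.45
ee_pos: [0.4971, 0.0582, 0.4399]
eef_rot: [3.141, -0.001, -3.009]
force: [-0.2, -0.1, 0.2]
grip_width: 0.0422
grip_force: 0.0
shift cm [-0.08 -0.14  9.49] turn [ 0.0002 -0.0008 -0.0041] pos [0.4971 0.0582 0.4399]
```

View pics/w1.png

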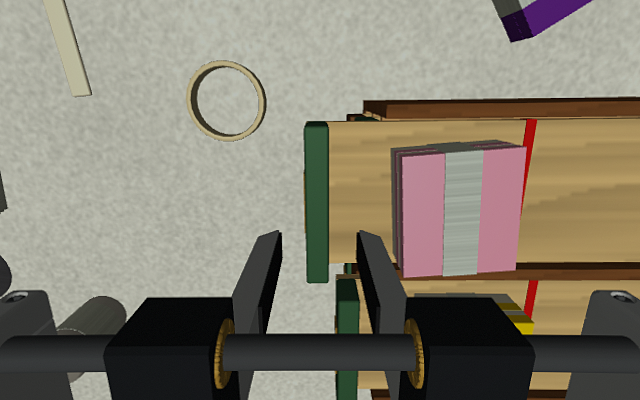

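```bash
python3 - <<'E'
from h import *
c=load('wrist'); im=c['img']; h=cv2.cvtColor(im,cv2.COLOR_BGR2HSV)
m=cv2.inRange(h,(60,60,30),(95,255,200)); n,l,s,ce=cv2.connectedComponentsWithStats(m)
for i in range(1,n):
    if s[i,4]>800: print(s[i],ce[i].round(1))
for v in (140,180,220,260):
    xs=np.nonzero(m[v,280:345])[0]+280; P=plane(c,[[xs.min(),v],[xs.max()+1,v]],.175); print(v,xs.min(),xs.max(),P[:,:2].round(4).tolist())
u=np.array([.136,-.9907,0]); 
pt=np.array([[316.5,122],[316.5,283],[531,122],[527,160],[363,101],[370,118]])
for p,z in zip(pt,(.175,.175,.14,.14,.148,.148)): print(p,plane(c,[p],z)[0].round(4), 'along u', (plane(c,[p],z)[0]@u).round(4))
e=cv2.Canny(im,40,100)
cr=cv2.resize(im[90:300,290:550],None,fx=3,fy=2.8,interpolation=cv2.INTER_CUBIC); cv2.imwrite('pics/w1c.png',cr)
E
```

```text
[ 304  126   25  157 3493] [316.6 202.3]
140 305 327 [[0.4477, 0.0403], [0.4455, 0.0566]]
180 306 327 [[0.4768, 0.0445], [0.4747, 0.0606]]
220 306 327 [[0.5081, 0.0483], [0.5059, 0.065]]
260 307 327 [[0.5416, 0.0532], [0.5395, 0.0697]]
[316.5 122. ] [0.4341 0.0468 0.175 ] along u 0.0127
[316.5 283. ] [0.561  0.0633 0.175 ] along u 0.0136
[531. 122.] [0.415  0.2169 0.14  ] along u -0.1584
[527. 160.] [0.4451 0.2231 0.14  ] along u -0.1605
[363. 101.] [0.416  0.0803 0.148 ] along u -0.0229
[370. 118.] [0.4278 0.0878 0.148 ] along u -0.0288
```

View pics/w1c.png

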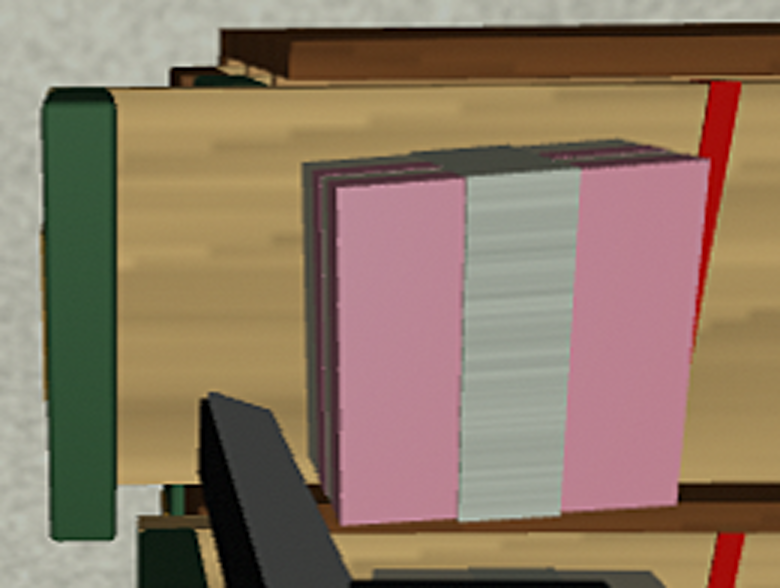

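```bash
python3 -m jog '[[-0.1,-0.25,2,0,0,-0.002],[-0.1,-0.25,5,0,0,-0.002],[-0.1,-0.25,7.5,0,0,-0.002],[-0.1,-0.25,9,0,0,-0.002],[-0.1,-0.25,9.4,0,0,-0.002],[-0.1,-0.25,9.4,0,0,-0.002]]'; python3 - <<'E'
from h import *
c=load('wrist'); u=np.array([.134,-.991,0])
for z in (.148,.1,.05,0):
  for p in ([386.5,112],[363.5,102]): print(z,p,(plane(c,[p],z)[0]).round(4),(plane(c,[p],z)[0]@u).round(4))
print('batten u',np.array([.4975,.0556,0])@u,'wrist line u',plane(c,[[531,122],[527,160]],.14)@u)
c=load('top')
print('top', plane(c,[[240.5,131],[256.5,241],[246,184.5]],.148)@u, plane(c,[[201.7,219.4]],.14)@u)
go([.498,.0557,.346],np.pi+.134)
E
```

```text
time_s: 2.1
ee_pos: [0.4981, 0.0571, 0.3464]
eef_rot: [3.142, -0.0, -3.004]
force: [-0.3, 0.3, 0.4]
grip_width: 0.0427
grip_force: 0.0
0.148 [386.5, 112] [0.4217 0.0997 0.148 ] -0.0423
0.148 [363.5, 102] [0.4167 0.0808 0.148 ] -0.0242
0.1 [386.5, 112] [0.4231 0.1092 0.1   ] -0.0515
0.1 [363.5, 102] [0.4171 0.0869 0.1   ] -0.0303
0.05 [386.5, 112] [0.4244 0.1191 0.05  ] -0.0611
0.05 [363.5, 102] [0.4176 0.0934 0.05  ] -0.0366
0 [386.5, 112] [0.4258 0.129  0.    ] -0.0708
0 [363.5, 102] [0.418  0.0998 0.    ] -0.0429
batten u 0.011565400000000005 wrist line u [-0.15930213 -0.16144672]
top [-0.04255426 -0.0305488  -0.04193906] [-0.16082644]
shift cm [ 0.03 -0.13  0.04] turn [ 0.0001 -0.0003  0.0032] pos [0.4981 0.0571 0.3464]
```

```bash
python3 -m jog '[[0,-0.12,0,0,0,0],[0,-0.12,0,0,0,0],[0,-0.12,0,0,0,0],[0,-0.12,0,0,0,0],[0,-0.12,0,0,0,0],[0,-0.12,0,0,0,0]]' 0 40; python3 -c "
from h import *
o=ctrl.get_obs();print(o['force'],o['moment'],o['grip_width'],o['grip_force'])"
```

```text
time_s: 2.7
ee_pos: [0.4985, 0.0553, 0.3468]
eef_rot: [3.141, 0.001, -3.005]
force: [-2.0, 3.7, 6.6]
grip_width: 0.0177
grip_force: 40.0
[-2.01498323  3.69999014  6.56558712] [0.77880515 0.32269122 0.11925936] 0.017663669920339502 40.00350058078766
```

```bash
python3 -m jog '[[0,-0.3,0,0,0,0],[0,-0.8,0,0,0,0],[0,-1.4,0,0,0,0],[0,-2.0,0,0,0,0],[0,-2.6,0,0,0,0],[0,-3.1,0,0,0,0],[0,-3.4,0,0,0,0],[0,-3.5,0,0,0,0]]'; python3 -c "
from h import *
o=ctrl.get_obs();print(o['force'],o['moment'],o['grip_width'],o['grip_force'],o['ee_pos'])"
```

```text
time_s: 3.5
ee_pos: [0.5033, 0.0205, 0.3465]
eef_rot: [3.141, 0.0, -3.006]
force: [-0.4, 6.1, 4.7]
grip_width: 0.018
grip_force: 40.0
[-0.37340733  6.06496912  4.70699163] [1.55473552 0.15439503 0.07163656] 0.018011628479661826 40.015642046928406 [0.50325946 0.02049377 0.34647951]
```

```bash
python3 -m jog '[[0,-0.3,0,0,0,0],[0,-1.0,0,0,0,0],[0,-1.8,0,0,0,0],[0,-2.8,0,0,0,0],[0,-3.8,0,0,0,0],[0,-4.6,0,0,0,0],[0,-5.2,0,0,0,0],[0,-5.5,0,0,0,0]]' && python3 -m jog '[[0,-0.4,0,0,0,0],[0,-0.9,0,0,0,0],[0,-1.2,0,0,0,0],[0,-1.2,0,0,0,0]]'; python3 - <<'E'
from h import *
o=ctrl.get_obs();print(o['force'],o['moment'],o['grip_width'],o['ee_pos'])
for n in('top','wrist','scene'): cam(n)
im=load('wrist')['img']; cv2.imwrite('pics/w2.png',im)
t=cv2.resize(load('top')['img'][120:268,110:300],None,fx=4,fy=4,interpolation=cv2.INTER_CUBIC); cv2.imwrite('pics/t2.png',t)
E
```

```text
time_s: 4.3
ee_pos: [0.5107, -0.0346, 0.3462]
eef_rot: [3.141, -0.0, -3.006]
force: [0.2, 5.0, 1.4]
grip_width: 0.0177
grip_force: 40.0
time_s: 4.7
ee_pos: [0.5124, -0.0464, 0.3463]
eef_rot: [-3.141, -0.0, -3.006]
force: [-0.7, -1.2, 2.1]
grip_width: 0.0178
grip_force: 40.0
[-0.72002196 -1.18767857  2.05957109] [ 0.57551734  0.12976752 -0.01106822] 0.01779436269020601 [ 0.5123714  -0.04644263  0.34625685]
```

View pics/w2.png

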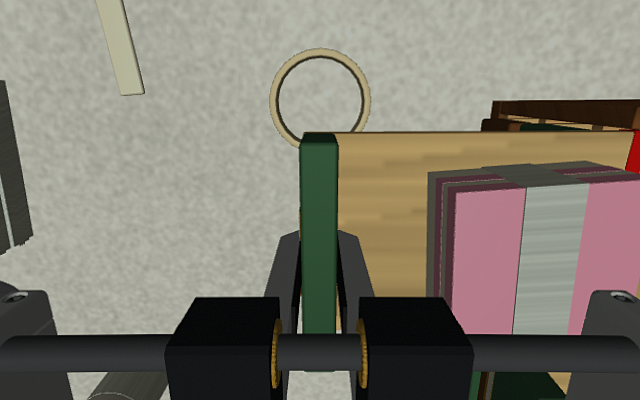

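View pics/t2.png

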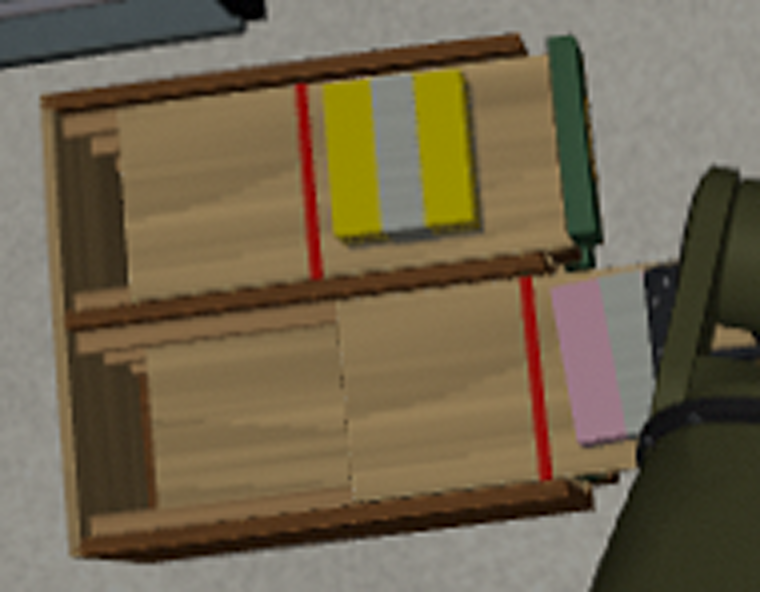

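```bash
python3 - <<'E'
from h import *
u=np.array([.1355,-.9908,0]); v=np.array([.9908,.1355,0]); b=np.array([.4975,.0556,0]); s0=b@v
print('panel centre v',s0-.071)
for n in('top','wrist','scene'):
    c=load(n); g=c['img'].astype(np.float32)
    for off in(-.071,.071,.213):
        us=np.arange(-.066,-.014,.002)
        acc=0
        for d in(-.003,0,.003):
            P=[a*u+(s0+off+d)*v+np.array([0,0,.148]) for a in us]; p=proj(c,P).astype(np.float32)
            acc=acc+cv2.remap(g,p[:,:1].copy(),p[:,1:].copy(),cv2.INTER_LINEAR)[:,0].sum(1)/9
        print(n,off,p[0].round(),acc.round().astype(int).tolist())
    h=cv2.cvtColor(c['img'],cv2.COLOR_BGR2HSV); m=cv2.inRange(h,(0,170,80),(6,255,255))|cv2.inRange(h,(174,170,80),(180,255,255))
    k,l,s,ce=cv2.connectedComponentsWithStats(m)
    for i in range(1,k):
        if s[i,4]>25:
            ys,xs=np.nonzero(l==i); P=plane(c,np.c_[xs,ys],.14); 
            if .35<P[:,0].mean()<.75 and -.1<P[:,1].mean()<.4: print(' red',ce[i].round(1),s[i,4],'u',(P@u).min().round(4),(P@u).mean().round(4),(P@u).max().round(4))
print(list(np.arange(-.066,-.014,.002).round(3)))
E
```

```text
panel centre v 0.4294568
top -0.071 [242. 242.] [50, 51, 53, 54, 54, 54, 53, 51, 50, 51, 52, 50, 33, 26, 33, 39, 47, 69, 60, 61, 81, 86, 90, 90, 94, 98]
top 0.071 [236. 185.] [54, 55, 54, 50, 49, 50, 50, 49, 50, 51, 52, 45, 38, 57, 68, 43, 37, 41, 30, 22, 22, 21, 22, 33, 49, 58]
top 0.213 [231. 130.] [50, 50, 51, 52, 51, 53, 54, 53, 52, 49, 48, 51, 83, 129, 143, 145, 144, 143, 144, 122, 101, 89, 88, 88, 86, 86]
 red [186.8 165.6] 144 u -0.1897 -0.1859 -0.1818
 red [243.5 213.8] 159 u -0.0595 -0.0556 -0.0516
wrist -0.071 [684. 121.] [0, 0, 0, 0, 0, 0, 0, 0, 0, 0, 0, 24, 51, 25, 26, 24, 24, 24, 24, 24, 24, 22, 23, 22, 22, 22]
wrist 0.071 [614. 354.] [40, 41, 41, 41, 41, 41, 40, 41, 41, 41, 41, 41, 41, 41, 41, 41, 41, 41, 41, 41, 41, 41, 41, 41, 41, 40]
wrist 0.213 [570. 516.] [0, 0, 0, 0, 0, 0, 0, 0, 0, 0, 0, 0, 0, 0, 0, 0, 0, 0, 0, 0, 0, 0, 0, 0, 0, 0]
 red [634.2 154.8] 409 u -0.0588 -0.0539 -0.0504
scene -0.071 [331. 159.] [49, 48, 47, 44, 42, 41, 40, 39, 38, 39, 40, 41, 42, 44, 47, 50, 54, 58, 60, 61, 61, 59, 54, 49, 44, 39]
scene 0.071 [369. 175.] [77, 77, 76, 75, 75, 73, 73, 73, 71, 71, 70, 68, 68, 70, 72, 73, 73, 69, 66, 65, 67, 70, 72, 75, 76, 73]
scene 0.213 [409. 192.] [76, 76, 76, 77, 77, 77, 77, 78, 76, 71, 66, 62, 58, 59, 60, 61, 63, 64, 67, 69, 74, 77, 80, 83, 81, 79]
[np.float64(-0.066), np.float64(-0.064), np.float64(-0.062), np.float64(-0.06), np.float64(-0.058), np.float64(-0.056), np.float64(-0.054), np.float64(-0.052), np.float64(-0.05), np.float64(-0.048), np.float64(-0.046), np.float64(-0.044), np.float64(-0.042), np.float64(-0.04), np.float64(-0.038), np.float64(-0.036), np.float64(-0.034), np.float64(-0.032), np.float64(-0.03), np.float64(-0.028), np.float64(-0.026), np.float64(-0.024), np.float64(-0.022), np.float64(-0.02), np.float64(-0.018), np.float64(-0.016)]
```

```bash
python3 -m jog '[[0,-0.2,0,0,0,0],[0,-0.6,0,0,0,0],[0,-1.0,0,0,0,0],[0,-1.25,0,0,0,0],[0,-1.3,0,0,0,0],[0,-1.3,0,0,0,0],[0,-1.3,0,0,0,0],[0,-1.3,0,0,0,0]]'; python3 - <<'E'
from h import *
o=ctrl.get_obs();print(o['force'],o['moment'],o['grip_width'],o['ee_pos'])
u=np.array([.1355,-.9908,0])
for n in('top','wrist','scene'):
    c=cam(n); h=cv2.cvtColor(c['img'],cv2.COLOR_BGR2HSV); m=cv2.inRange(h,(0,170,80),(6,255,255))|cv2.inRange(h,(174,170,80),(180,255,255))
    k,l,s,ce=cv2.connectedComponentsWithStats(m)
    for i in range(1,k):
        if s[i,4]>25:
            ys,xs=np.nonzero(l==i); P=plane(c,np.c_[xs,ys],.14); 
            if .35<P[:,0].mean()<.75 and -.1<P[:,1].mean()<.4: print(n,' red',ce[i].round(1),s[i,4],'u',(P@u).min().round(4),(P@u).mean().round(4),(P@u).max().round(4), np.polyfit(P[:,0],P[:,1],1)[0].round(4))
a=cv2.resize(load('top')['img'][170:260,200:300],None,fx=5,fy=5,interpolation=cv2.INTER_CUBIC)
b=cv2.resize(load('scene')['img'][100:220,300:450],None,fx=3.75,fy=3.75,interpolation=cv2.INTER_CUBIC)[:450]
cv2.imwrite('pics/f3.png',cv2.resize(np.hstack([a,b]),(800,342)))
E
```

```text
time_s: 5.65
ee_pos: [0.5141, -0.059, 0.3463]
eef_rot: [-3.141, 0.0, -3.005]
force: [-1.1, -0.9, 0.9]
grip_width: 0.0177
grip_force: 40.0
[-1.12112382 -0.92869024  0.94481557] [ 0.45192562  0.14616751 -0.03905242] 0.017714464413470285 [ 0.51408243 -0.05895185  0.34630382]
top  red [186.8 165.4] 146 u -0.1899 -0.186 -0.1821 0.1386
top  red [248.6 213.3] 162 u -0.0469 -0.043 -0.0389 0.1372
wrist  red [634.1 154.6] 419 u -0.0463 -0.0413 -0.0379 0.2951
```

View pics/f3.png

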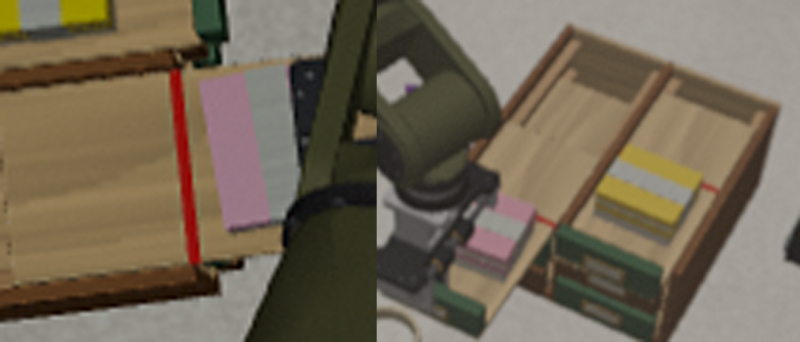

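The red line in the last top view is within about 1 mm of the rack's front edge. The board is straight and level in the grip, and the pack hasn't shifted. The yellow board hasn't moved.

```bash
python3 -m jog '[[0,0,0,0,0,0],[0,0,0,0,0,0],[0,0,0,0,0,0]]' && python3 -c "
from station import ctrl
print(ctrl.hand_in())"
```

```text
time_s: 6.1
ee_pos: [0.5141, -0.0589, 0.3463]
eef_rot: [-3.141, 0.0, -3.005]
force: [-0.3, -2.6, 1.2]
grip_width: 0.0177
grip_force: 40.0
the job is handed in; nothing more can be done
None
```

I handed the job in at 6.1 s with the pink board drawn out and held level and still at 40 N, its red line within about 1 mm of the rack's front edge by camera; `hand_in()` returned no verdict.

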